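Refit the lamp control knob on its keyed shaft

TASK

The black knob with the white line has come off the microscope's lamp control box: pick it up, push it gently onto the upright shaft and slowly turn it under light pressure until it drops fully home over the shaft's keys. Then, without forcing it, turn it clockwise to its stop (lamp full on) and let go. Leave the other loose things on the bench alone.

Things in the scene. Friction and masses are not known exactly. Their poses are not given: they have to be found in the camera images.
- knob_center (a point): Centre (half-way up, on the axis) of the loose black plastic knob: a fluted cylinder 38 mm in diameter and 44 mm high, 56 to 112 g, standing upright on the bench, with a grey disc and a white line right across its top. z is up along its axis; its x axis runs along the white line.
- knob_bore (a point): Centre of the knob's underside, 22 mm below its centre, same axes: mouth of a blind bore 12 mm in diameter and 18 mm deep, crossed by a straight slot 6 mm wide, 23 mm long and equally deep, that runs along the white line. The slot fits the keys either way round (half a turn is the same).
- lampbox: Fixed white lamp control box, 130 mm (its x) by 150 mm (its y) by 60 mm high; origin at the centre of its underside on the bench, z up. The control shaft stands upright in the middle of its top. Clockwise means seen from above. The shaft is stiff (about 0.12 N m to turn) and stays where it is left.
- seat (a point): Fixed point on the shaft's axis, 68 mm above the bench, on top of its dark steel collar (22 mm diameter, 8 mm high); axes as the box. The knob's underside rests here when fully home (knob centre 22 mm above this point). At the shaft's clockwise stop the white line lies nearly along the box's y axis.
- keys_top (a point): Fixed point on the axis, 8 mm above the seat: top of two opposite brass keys, one bar 4 mm wide, 20 mm tip to tip, standing on the collar. The bar's angle is not measured: at the start 0.1 to 0.8 rad clockwise from the box's x axis. It turns with the shaft, from 0 to a stop at 1.4 rad clockwise of that axis; the knob has about 0.1 rad of play on it either way.
- shaft_tip (a point): Fixed point: tip of the shaft's 10 mm diameter steel pin, 16 mm above the seat; the last 5 mm are a dome. The pin enters the bore and centres the knob before the knob meets the keys.
- cap: Bystander: loose grey metal cap, 42 mm diameter, 33 mm high, no white line; origin at its underside's centre.
- bolt: Bystander: loose brass bolt standing on its head, head 30 mm diameter, 45 mm high; origin at its underside's centre.
- block: Bystander: loose steel gauge block 35 x 70 x 22 mm; origin at its underside's centre.
- bottle: Bystander: loose amber bottle, 48 mm diameter, 110 mm high; origin at its underside's centre.
- dish: Bystander: loose aluminium dish, 90 mm diameter, 25 mm high; origin at its underside's centre.
- driver: Bystander: loose green-handled screwdriver 180 mm long, lying on the bench at the left.
Things that resemble listed ones, but are neither listed nor needed, are in the scene too. Several things have the shape of the lampbox; the one meant has the colours described above.

How it is judged:
By the outcome, as a careful person would: the job done as asked, in the order asked, and still so for the second after the job is handed in, with the robot touching nothing.
It also fails if it takes over 72 s, if anything falls off the work surface, if the arm or the gripper's body presses on something with over 40 N, if the wrist force passes 120 N, or if a joint passes its speed limit or range.

ROBOT

A 6-joint arm with a two-finger parallel gripper is mounted at the origin on the work surface. World frame = base frame: x ahead of the robot, y to its left, z up, the work surface at z = 0. Lengths are in m, angles in rad, forces in N, time in s.
With the tool pointing down it reaches from about 0.25 to 0.775 m from the base axis. Payload 4 kg.
Tool frame: the origin (TCP) lies between the finger pads; the fingertips stand 25 mm ahead of it and the grasp point (between the pads) lies 6 mm ahead of it (bot.nose_length is the distance from the TCP to the fingertips, in m); z points along the fingers, y is the direction in which the jaws open and shut (so a half turn about z gives the same grasp; the last joint's range is limited). The gripper opens to 94 mm and grips with 3 to 60 N. Pads are 16 mm wide; open, the fingers measure 119 mm over their backs; the gripper's body (75 mm by 177 mm) begins 78 mm behind the grasp point.
Start: joints at [-1.208, 0.087, 1.371, -0, 1.684, -0.103], TCP at [0.247, -0.491, 0.231] pointing down, gripper open.
Joint ranges: [-3.1, 3.1], [-0.76, 2.03], [0.27, 2.55], [-1.08, 4.22], [0.17, 2.65], [-2.57, 2.57]. Speed limits (rad/s): [2.79, 2.79, 3.14, 3.14, 3.14, 3.14].

INTERFACE

Orientations are given as a unit quaternion [w, x, y, z].
In Python, from bench import status, viewer, bot, spotter gives the robot as it stands. The module is installed in compiled form; this text tells all that it offers.
- The arm moves only by the tool move_arm, never from a script. Its argument "commands" is a list of rows, each a list of 4 numbers: the shift along the tool's x, y, z in mm, then the turn about the tool's z in degrees. In form: [[tx, ty, tz, yaw], ...]. A call has 1 to 20 rows; each row is the pose to reach, as a shift and turn from the pose measured when the call began, along the tool's axes at that moment; what a row does not reach only later rows make up. A row lasts 1/8 s, in which the tool goes at most 62.5 mm and 10.7 degrees, less where a joint would pass 70% of its speed; a pose out of reach is approached as far as the arm can. A call with a gripper value outside its range is refused whole. "jaw" is the opening, from 0 (shut) to 1 (fully open), set as the call begins (left out, the last holds). The fingers move at their own pace and stop on an object; "squeeze" is the grip in N (left out, the last holds). Time passes only in rows, so rows that repeat a pose let the fingers close. It gives the time, the measured TCP pose, the force and the opening at its end, in the units of the state.
- status.state(): the state, without advancing time (a new reading comes with each control period).
- viewer.read_camera(name): name is "scene" or "side" or "wrist"; returns (picture, depth): 420x560x3 uint8, blue, green, red; 420x560 float32, m along the optical axis (not along the pixel's ray), 0 where there is no reading.
- viewer.camera_info(name): a dict with "fx", "fy", "cx", "cy" (pixels), "R" (3x3) and "t" (3): a world point X has camera coordinates R X + t. Camera axes: x right, y down, z forward; pixel columns grow to the right and rows downward; lengths in m; the calibration is good to about 2 mm. A picture is of the moment at which its call begins: read the wrist's pose just before it. camera_info takes no time and is no camera call; for the wrist camera it gives the pose at the moment of the call.
- bot.hand_in(): hands the job in, once; it reports no verdict.
Trained networks look in the newest picture that a camera, given by its name, has taken for a name from the list of things; names that differ only in an ending like _2 or _b are one class to them, and where a whole thing is asked for, a point or a joint stands for the part that bears it (a point fixed in the world has none). Each returns a list of dicts, best first, with "score" (0 to 1); they miss things now and then, are a little off and sometimes report something else, mostly with a low value. They report only what shows in the picture. A call takes as long as a camera call. They do not tell look-alikes from the thing itself.
- spotter.boxes_of(camera, label): "box" ([left, top, width, height] as shares, 0 to 1, of the picture: columns of its width, rows of its height, round what is visible of it).
- spotter.masks_of(camera, label): "mask" (420x560 bool, what is visible of it) and "box" ([left, top, width, height] as shares, 0 to 1, of the picture: columns of its width, rows of its height, round what is visible of it).
- spotter.pinpoint(camera, label): "centre" ([row, column] as shares, 0 to 1, of the picture: columns of its width, rows of its height: a listed point, or the origin of a listed thing).
The state is a dict: "time": time; "joint_pos": joint angles; "qd": joint speeds; "joint_efforts": joint torques, N m; "tcp_pos": TCP position; "tool_rot": TCP orientation; "force": force on the tool from outside, world axes, zero at the start; "moment": the same for the moment, N m; "finger_gap": opening from 0.0 (shut) to 1.0 (fully open).
Only numpy, scipy, OpenCV 4.12 (cv2) and the standard library are available. Lean on these libraries where they do the work, as an engineer would, in place of code of your own. Each camera call takes 0.05 s, during which the arm holds its last target.

## Working session

There is one attempt and no reset: what is moved stays moved. The work goes in short steps, Python scripts to look and compute and a tool call to move; the robot and the scene stay as the last step left them, time stands still between calls to the robot, and variables do not carry over. Pictures are saved under pics/ and viewed, and the job is handed in when it is done.

Besides the shell and the picture viewer there is one more tool, called by a JSON object that holds its "op" and its "data". move_arm: Moves the arm, as the interface text tells. Its arguments: {"type":"object","properties":{"commands":{"type":"array","items":{"type":"array","items":{"type":"number"}}},"jaw":{"type":"number"},"squeeze":{"type":"number"}},"required":["commands"]}

```bash
mkdir -p pics; cat > h.py <<'E'
from bench import status, viewer, bot, spotter
import numpy as np, cv2
def px2w(cam,r,c,d,info=None):
    i=info or viewer.camera_info(cam)
    p=np.array([(c-i['cx'])/i['fx']*d,(r-i['cy'])/i['fy']*d,d])
    return np.array(i['R']).T@(p-np.array(i['t']))
def w2px(cam,X,info=None):
    i=info or viewer.camera_info(cam)
    p=np.array(i['R'])@np.array(X)+np.array(i['t'])
    return p[1]/p[2]*i['fy']+i['cy'],p[0]/p[2]*i['fx']+i['cx'],p[2]
def onplane(cam,r,c,z,info=None):
    i=info or viewer.camera_info(cam)
    R=np.array(i['R']);o=-R.T@np.array(i['t'])
    d=R.T@np.array([(c-i['cx'])/i['fx'],(r-i['cy'])/i['fy'],1])
    return o+d*(z-o[2])/d[2]
E
python3 - <<'E'
from h import *
for c in ['scene','side','wrist']:
    p,d=viewer.read_camera(c); cv2.imwrite(f'pics/{c}0.png',p); np.save(f'{c}0.npy',d)
    for l in ['knob_center','lampbox']:
        for o in spotter.pinpoint(c,l):
            r,k=o['centre'][0]*420,o['centre'][1]*560
            print(c,l,round(o['score'],2),round(r),round(k), onplane(c,r,k,.022 if l[0]=='k' else 0).round(3))
s=status.state();print(s['time'],s['tcp_pos'],s['tool_rot'],s['finger_gap'])
E
```

```text
scene knob_center 0.73 216 174 [ 0.505 -0.203  0.022]
scene knob_center 0.55 196 346 [0.51  0.232 0.022]
scene knob_center 0.47 171 392 [0.435 0.391 0.022]
scene lampbox 0.91 241 182 [ 0.57  -0.188  0.   ]
scene lampbox 0.81 192 121 [ 0.364 -0.347  0.   ]
side knob_center 0.73 272 270 [0.519 0.241 0.022]
side lampbox 0.71 188 302 [ 0.572 -0.184  0.   ]
side lampbox 0.61 177 368 [ 0.376 -0.34   0.   ]
0.45 [ 0.247007   -0.49139408  0.23041861] [-2.85995657e-05  9.73000766e-01  2.30801883e-01 -5.98382696e-06] 1.002539220391488
```

```bash
python3 -c "
import cv2
for c in ['scene','side','wrist']:
    cv2.imwrite(f'pics/{c}0b.png',cv2.resize(cv2.imread(f'pics/{c}0.png'),(784,588)))"
```

```text
(no output)
```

View pics/scene0b.png

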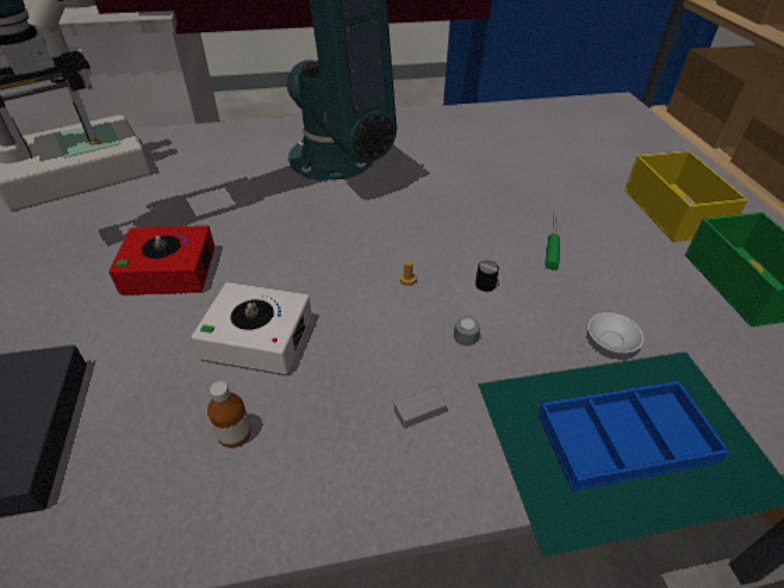

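View pics/side0b.png

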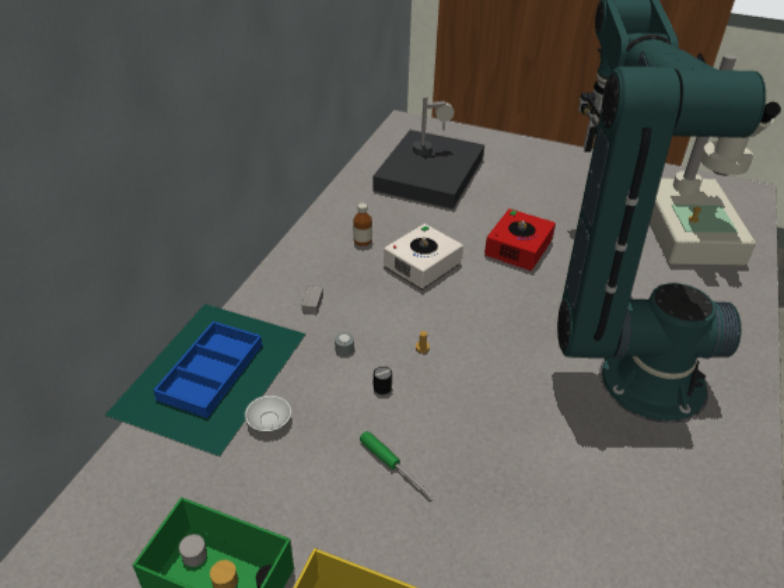

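View pics/wrist0b.png

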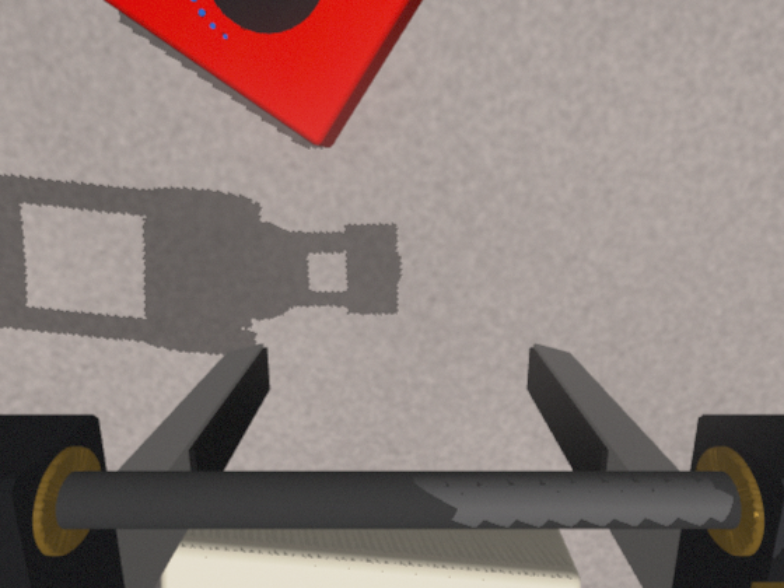

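The scene picture (784-wide) shows these candidates:
- Knob: a black cylinder with a white line at (487,275), chosen by its description. The grey cap at (467,330), the brass bolt at (408,272) and the dark items in the green bin at about (755,265) could be mistaken for it.
- Lampbox: the white box at (252,325), chosen by its colour. The red box at (163,258) has the same shape.

Next I'll check the knob in a close crop and work out the camera geometry.

```bash
python3 - <<'E'
from h import *
p=cv2.imread('pics/scene0.png');q=cv2.imread('pics/side0.png')
a=cv2.resize(p[165:250,290:375],(395,400));b=cv2.resize(q[230:315,225:310],(395,400))
cv2.imwrite('pics/crop1.png',np.hstack([a,b]))
i=viewer.camera_info('wrist');print(i)
R=np.array(i['R']);o=-R.T@i['t'];s=status.state()
tx=np.array([.893,.449,0]);ty=np.array([.449,-.893,0])
v=o-s['tcp_pos'];print('cam in tool',v@tx,v@ty,-v[2], 'view dir',R[2]@tx,R[2]@ty,-R[2][2])
E
```

```text
{'fx': 377.4510385146603, 'fy': 377.4510385146603, 'cx': 284.12607655146047, 'cy': 213.13790921502937, 'R': array([[ 0.44928218, -0.89338937,  0.00097998],
       [-0.86509268, -0.43477747,  0.25016634],
       [-0.22306988, -0.11324305, -0.96820238]]), 't': array([-0.55073543, -0.02614068,  0.38997484])}
cam in tool 0.07231597712259204 0.0003706208938847469 -0.15423518609119372 view dir -0.2500475313643869 0.0009676729342742126 0.9682023759092672
```

View pics/crop1.png

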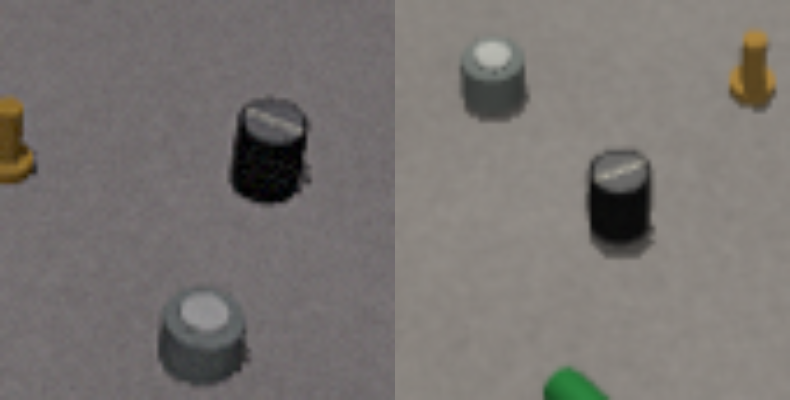

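The crop confirms it: the black cylinder has a grey disc with a white line across its top (left half at (270,150), right half at (620,195)), and the grey cap has no line. I'll look at the white box from above first.

{"op": "move_arm", "data": {"commands": [[40,-12,0,0],[90,-27,0,0],[145,-44,0,0],[200,-62,0,0],[255,-79,0,0],[310,-96,0,0],[360,-112,0,0],[400,-125,0,0],[405,-126,0,0],[405,-126,0,0],[405,-126,0,0]]}}

```text
time: 1.82
tcp_pos: [0.5515, -0.198, 0.2305]
tool_rot: [0.0, 0.973, 0.23, -0.0]
force: [-0.1, -0.1, 0.1]
finger_gap: 0.998
```

```bash
python3 - <<'E'
from h import *
s=status.state();print(s['time'],s['tcp_pos'],s['tool_rot'],s['joint_pos'])
i=viewer.camera_info('wrist')
p,d=viewer.read_camera('wrist'); cv2.imwrite('pics/wrist1.png',p); np.save('wrist1.npy',d)
import pickle;pickle.dump(i,open('info1.pkl','wb'))
cv2.imwrite('pics/wrist1b.png',cv2.resize(p,(784,588)))
for l,z in [('lampbox',0),('seat',.068),('keys_top',.076),('shaft_tip',.084)]:
    for o in spotter.pinpoint('wrist',l):
        r,c=o['centre'][0]*420,o['centre'][1]*560
        print(l,o['score'],r,c,onplane('wrist',r,c,z,i).round(4))
E
```

```text
1.825 [ 0.55149413 -0.19803511  0.23054903] [ 1.66015475e-04  9.73197604e-01  2.29970353e-01 -1.82634080e-04] [-4.41218598e-01  1.67672697e-01  1.28110808e+00 -4.90993587e-04
  1.69289039e+00  6.65423498e-01]
lampbox 0.83 378.882 327.208 [ 0.3686 -0.3478  0.    ]
lampbox 0.61 163.59 280.616 [ 0.5726 -0.1844  0.    ]
seat 0.79 168.798 283.416 [ 0.5775 -0.1852  0.068 ]
keys_top 0.59 172.78799999999998 283.976 [ 0.5757 -0.1866  0.076 ]
shaft_tip 0.93 173.292 284.70399999999995 [ 0.5767 -0.1868  0.084 ]
```

View pics/wrist1b.png

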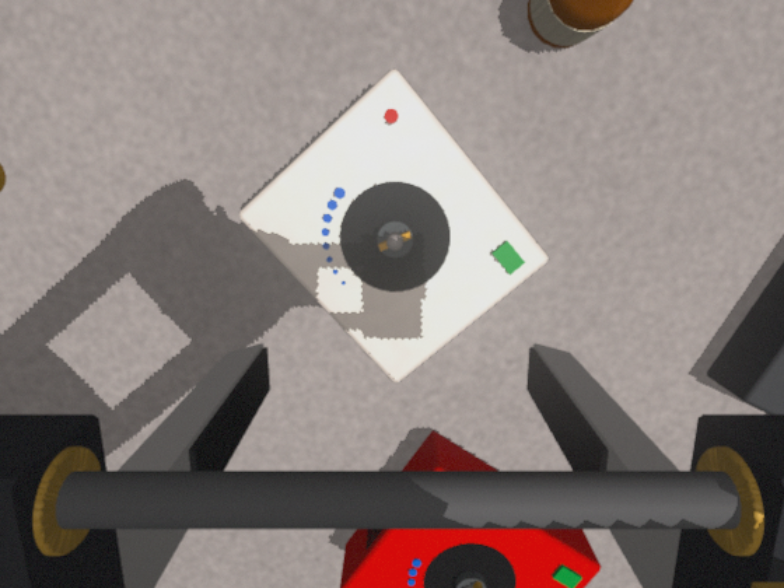

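```bash
python3 - <<'E'
from h import *
import pickle
i=pickle.load(open('info1.pkl','rb'));p=cv2.imread('pics/wrist1.png')
P=[onplane('wrist',r*420/588,c*560/784,.06,i) for c,r in [(394,70),(240,212),(397,381),(547,258)]]
for k in range(4):
    e=P[(k+1)%4]-P[k];print(np.linalg.norm(e),np.degrees(np.arctan2(e[1],e[0])))
print('ctr',np.mean(P,0), [x.round(3) for x in P])
cv2.imwrite('pics/crop2.png',cv2.resize(p[145:195,257:307],(600,600),interpolation=cv2.INTER_CUBIC))
E
```

```text
0.12357574462194561 157.14614817144871
0.14631579899246652 -112.63423347152491
0.12458494728264073 -21.992844603020725
0.1444509858098687 67.76332890138718
ctr [ 0.57622297 -0.18487351  0.06      ] [array([ 0.661, -0.142,  0.06 ]), array([ 0.547, -0.094,  0.06 ]), array([ 0.491, -0.229,  0.06 ]), array([ 0.606, -0.275,  0.06 ])]
```

View pics/crop2.png

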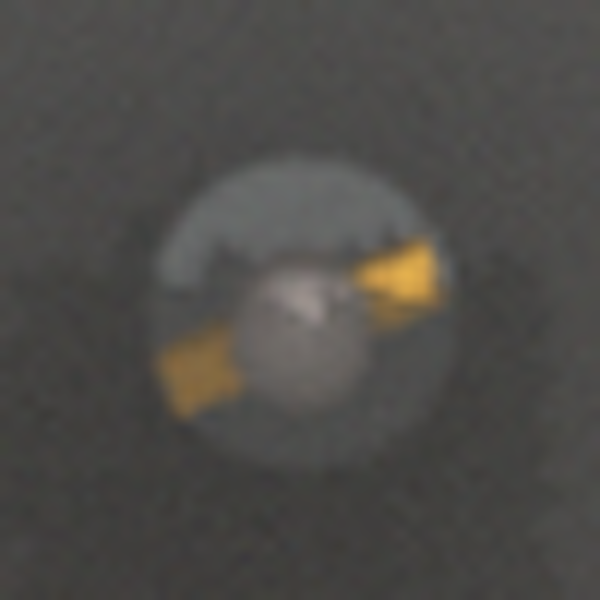

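In the wrist picture (784-wide) the shaft is at (396,237), and the box corners give a box yaw of about -22.4°. In the crop the brass bar runs from (200,372) to (405,275), which puts it about 0.27 rad clockwise of box x. Now to the knob.

{"op": "move_arm", "data": {"commands": [[18,-45,0,0],[38,-96,0,0],[59,-150,0,0],[80,-205,0,0],[102,-260,0,0],[122,-310,0,0],[140,-360,0,0],[145,-395,0,0],[146,-405,0,0],[146,-405,0,0],[146,-405,0,0]]}}

```text
time: 3.45
tcp_pos: [0.5014, 0.2285, 0.2306]
tool_rot: [0.0, 0.973, 0.229, 0.0]
force: [0.6, -0.3, -0.7]
finger_gap: 0.997
```

```bash
python3 - <<'E'
from h import *
s=status.state();print(s['time'],s['tcp_pos'],s['tool_rot'],s['joint_pos'])
i=viewer.camera_info('wrist')
p,d=viewer.read_camera('wrist'); cv2.imwrite('pics/wrist2.png',p)
import pickle;pickle.dump(i,open('info2.pkl','wb'))
cv2.imwrite('pics/wrist2b.png',cv2.resize(p,(784,588)))
for l,z in [('knob_center',.022),('bolt',0),('cap',0)]:
    for o in spotter.pinpoint('wrist',l):
        r,c=o['centre'][0]*420,o['centre'][1]*560
        print(l,o['score'],r,c,onplane('wrist',r,c,z,i).round(4))
E
```

```text
3.45 [0.50142445 0.22849054 0.23063351] [3.77856244e-04 9.73368916e-01 2.29243941e-01 1.59654267e-04] [ 3.25136355e-01  8.93847453e-02  1.36809393e+00 -7.87334048e-04
  1.68386685e+00  1.43324198e+00]
knob_center 0.86 178.584 290.808 [0.5166 0.2278 0.022 ]
bolt 0.51 258.804 383.99199999999996 [0.4802 0.0954 0.    ]
cap 0.94 101.22 406.896 [0.6325 0.1585 0.    ]
```

View pics/wrist2b.png

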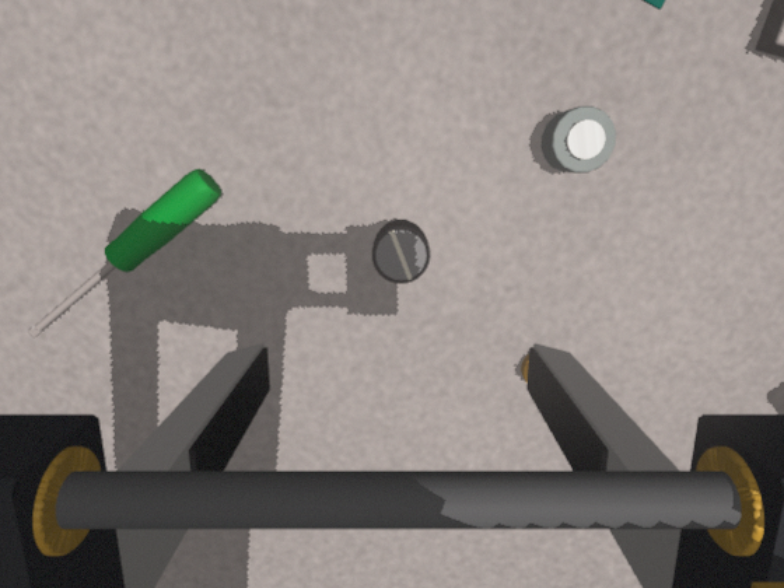

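```bash
python3 - <<'E'
from h import *
p=cv2.imread('pics/wrist2.png')
cv2.imwrite('pics/crop3.png',cv2.resize(p[154:204,261:311],(600,600),interpolation=cv2.INTER_CUBIC))
E
```

```text
(no output)
```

View pics/crop3.png

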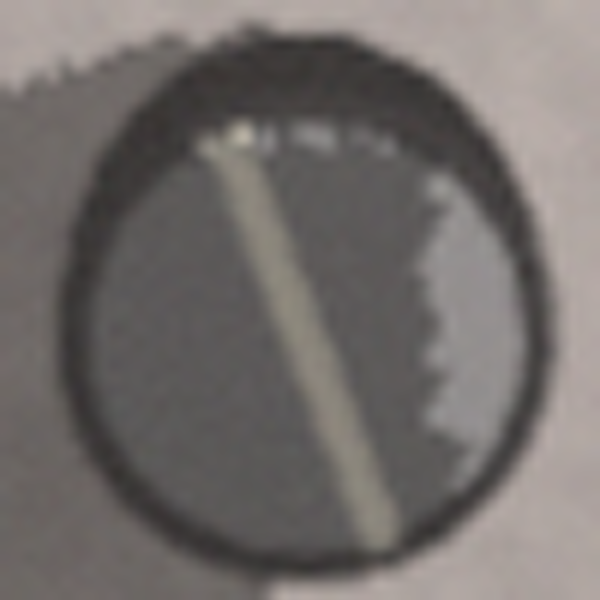

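```bash
python3 - <<'E'
from h import *
import pickle
i1=pickle.load(open('info1.pkl','rb'));i2=pickle.load(open('info2.pkl','rb'))
f=lambda x,y,r0,c0,z,i: onplane('wrist',r0+(y+.5)/12-.5,c0+(x+.5)/12-.5,z,i)
a,b=f(232,150,154,261,.044,i2),f(377,540,154,261,.044,i2);e=b-a
print('line',np.degrees(np.arctan2(e[1],e[0]))%180,np.linalg.norm(e),(a+b)/2)
c=f(305,342,154,261,.044,i2);print('knob ctr',c)
a,b=f(200,372,145,257,.076,i1),f(405,275,145,257,.076,i1);e=b-a
print('key',np.degrees(np.arctan2(e[1],e[0])),np.linalg.norm(e),(a+b)/2)
print('collar',f(303,312,145,257,.068,i1),'tip',f(305,322,145,257,.08,i1))
s=status.state();q=s['tool_rot'];from scipy.spatial.transform import Rotation as Ro
M=Ro.from_quat([q[1],q[2],q[3],q[0]]).as_matrix();print('yaw x',np.degrees(np.arctan2(M[1,0],M[0,0])))
v=M.T@(c-s['tcp_pos']);print('knob top in tool mm',v*1000)
E
```

```text
line 46.75502617326967 0.03201123993677597 [0.51442155 0.23209338 0.044     ]
knob ctr [0.51476479 0.23228997 0.044     ]
key -38.01008156148098 0.015546205281579663 [ 0.57582478 -0.18446787  0.076     ]
collar [ 0.57553131 -0.18463133  0.068     ] tip [ 0.57653324 -0.18434569  0.08      ]
yaw x 26.511350494778412
knob top in tool mm [ 13.50379425   2.81508837 186.61007223]
```

The crop shows the knob's disc centred at (305,342), with the line running (232,150) to (377,540), so about 46.8° in the world. The current yaw suits the later turn, so I'll keep it, descend, and then grip.

{"op": "move_arm", "data": {"commands": [[13.5,3,20,0],[13.5,3,60,0],[13.5,3,105,0],[13.5,3,145,0],[13.5,3,175,0],[13.5,3,190,0],[13.5,3,198,0],[13.5,3,198,0],[13.5,3,198,0]], "jaw": 0.65, "squeeze": 20}}

```text
time: 4.78
tcp_pos: [0.5159, 0.2325, 0.034]
tool_rot: [0.0, 0.973, 0.229, 0.001]
force: [0.3, -0.0, -0.1]
finger_gap: 0.653
```

{"op": "move_arm", "data": {"commands": [[0,0,0,0],[0,0,0,0],[0,0,0,0],[0,0,0,0],[0,0,0,0],[0,0,0,0]], "jaw": 0, "squeeze": 25}}

```text
time: 5.52
tcp_pos: [0.5161, 0.2327, 0.0346]
tool_rot: [-0.0, 0.973, 0.229, 0.002]
force: [-0.6, 0.5, 4.0]
finger_gap: 0.397
```

The gap is 37 mm, so the knob is held. Lift it and check.

{"op": "move_arm", "data": {"commands": [[0,0,-15,0],[0,0,-50,0],[0,0,-90,0],[0,0,-125,0],[0,0,-150,0],[0,0,-155,0],[0,0,-155,0]]}}

```text
time: 6.4
tcp_pos: [0.5153, 0.2323, 0.189]
tool_rot: [-0.0, 0.973, 0.229, 0.001]
force: [0.4, 0.2, -1.1]
finger_gap: 0.399
```

```bash
python3 - <<'E'
from h import *
from scipy.spatial.transform import Rotation as Ro
s=status.state();print(s['time'],s['tcp_pos'],s['force'],s['joint_pos'],s['finger_gap'])
q=s['tool_rot'];M=Ro.from_quat([q[1],q[2],q[3],q[0]]).as_matrix()
print('yaw',np.degrees(np.arctan2(M[1,0],M[0,0])))
for X in [(.576,-.1846,.19)]:
    print('to shaft mm',1000*M.T@(np.array(X)-s['tcp_pos']))
p,d=viewer.read_camera('wrist'); cv2.imwrite('pics/wrist3.png',cv2.resize(p,(784,588)))
E
```

```text
6.4 [0.51529438 0.23234145 0.18900662] [ 0.39315979  0.18553752 -1.13932532] [ 3.23424676e-01  1.30553277e-01  1.40522295e+00 -2.25567615e-04
  1.60290517e+00  1.43151954e+00] 0.39862825187857875
yaw 26.510458740469442
to shaft mm [-131.78050117  400.19867855   -1.11810401]
```

View pics/wrist3.png

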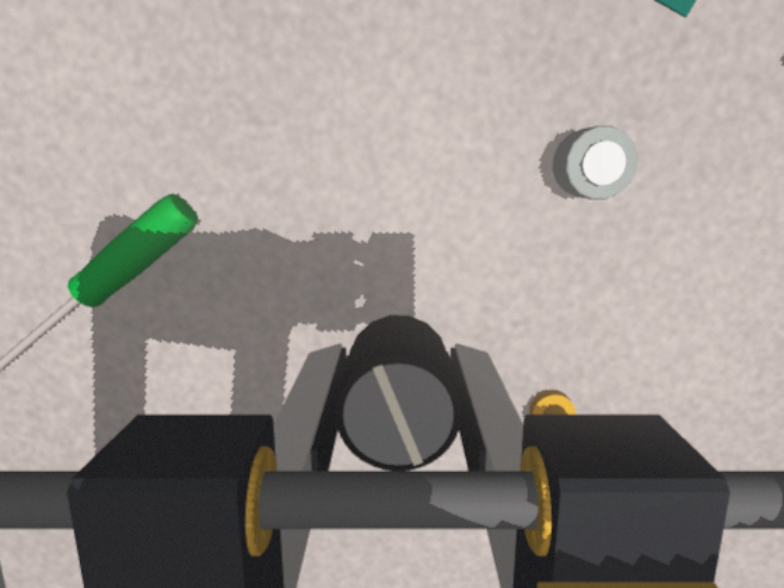

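The picture shows the knob between the fingers at (398,416), with its line running (377,368) to (418,464). I'll carry it to the shaft and turn it counter-clockwise so the slot starts about 12° short of the keys.

{"op": "move_arm", "data": {"commands": [[-5,15,-5,-4],[-15,45,-5,-12],[-27,82,-5,-20],[-40,121,-5,-28],[-53,160,-5,-36],[-66,200,-5,-44],[-79,240,-5,-52],[-92,280,-5,-60],[-105,319,-5,-68],[-117,355,-5,-76],[-127,385,-5,-84],[-131,398,-5,-92],[-132,400,-5,-100],[-132,400,-5,-105],[-132,400,-5,-107],[-132,400,-5,-107],[-132,400,-5,-107]]}}

```text
time: 8.57
tcp_pos: [0.5752, -0.1845, 0.1927]
tool_rot: [0.0, 0.395, 0.919, 0.0]
force: [-0.1, -0.4, -1.2]
finger_gap: 0.398
```

```bash
cat >> h.py <<'E'
from scipy.spatial.transform import Rotation as Ro
def pose():
    s=status.state();q=s['tool_rot'];M=Ro.from_quat([q[1],q[2],q[3],q[0]]).as_matrix()
    return s,M,np.degrees(np.arctan2(M[1,0],M[0,0]))
E
python3 - <<'E'
from h import *
s,M,y=pose();print(s['time'],s['tcp_pos'],s['force'],s['joint_pos'],s['finger_gap'],'yaw',y)
print('to shaft mm',1000*M.T@(np.array([.576,-.1846,.12])-s['tcp_pos']),'tilt',M[:,2])
i=viewer.camera_info('wrist')
p,d=viewer.read_camera('wrist'); cv2.imwrite('pics/wrist4.png',cv2.resize(p,(784,588)))
q,_=viewer.read_camera('side');cv2.imwrite('pics/side4.png',cv2.resize(q[130:240,240:370],(780,660))[:600])
zt=s['tcp_pos'][2]-.0346+.044
for o in spotter.pinpoint('wrist','knob_center'):
    r,c=o['centre'][0]*420,o['centre'][1]*560
    print(o['score'],r,c,1000*M.T@(onplane('wrist',r,c,zt-.022,i)-s['tcp_pos']))
np.save('zt.npy',zt); import pickle; pickle.dump(i,open('info4.pkl','wb'))
E
```

```text
8.575 [ 0.57522648 -0.18445178  0.19273003] [-0.14441364 -0.42614239 -1.2419058 ] [-4.04517256e-01  2.16873950e-01  1.29821809e+00  7.06281175e-04
  1.62603733e+00 -1.16336327e+00] 0.39848035431473094 yaw 133.48091421051646
to shaft mm [-0.62920478  0.39883325 72.73048269] tilt [ 7.03425796e-04  4.65959348e-04 -9.99999644e-01]
0.96 273.714 285.096 [-1.04191163  0.3162889  12.60041939]
```

View pics/wrist4.png

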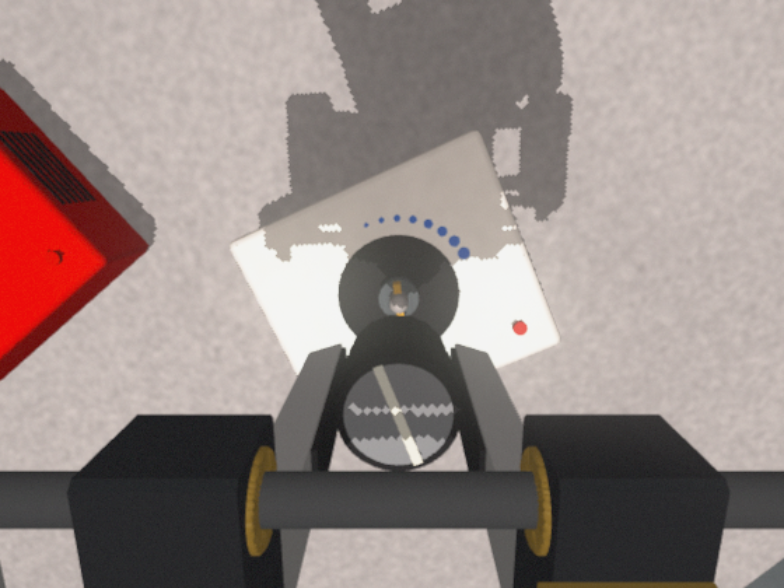

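View pics/side4.png

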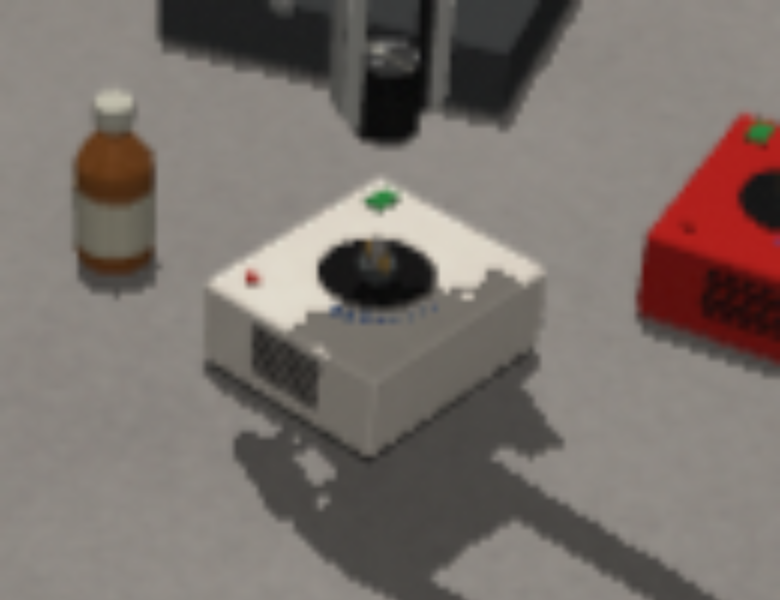

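```bash
python3 - <<'E'
from h import *
import pickle
i=pickle.load(open('info4.pkl','rb'));zt=float(np.load('zt.npy'));s,M,y=pose()
for n,(c,r),z in [('knobtop',(398.5,416),zt),('collar',(398.5,298),.068),('tip',(399,302),.08)]:
    w=onplane('wrist',r/1.4,c/1.4,z,i);print(n,w.round(4),1000*M.T@(w-s['tcp_pos']))
p=cv2.imread('pics/wrist4.png')
cv2.imwrite('pics/crop4.png',cv2.resize(p[260:480,330:470],(509,800))[0:600])
q=cv2.resize(p[265:335,365:435],(600,600),interpolation=cv2.INTER_CUBIC);cv2.imwrite('pics/crop5.png',q)
E
```

```text
knobtop [ 0.5767 -0.1859  0.2021] [-1.92070434  0.030401   -9.0001915 ]
collar [ 0.5754 -0.1843  0.068 ] [2.15264946e-01 2.39623465e-02 1.25128348e+02]
tip [ 0.5749 -0.1835  0.08  ] [  1.13927875   0.28570199 113.12793613]
```

View pics/crop5.png

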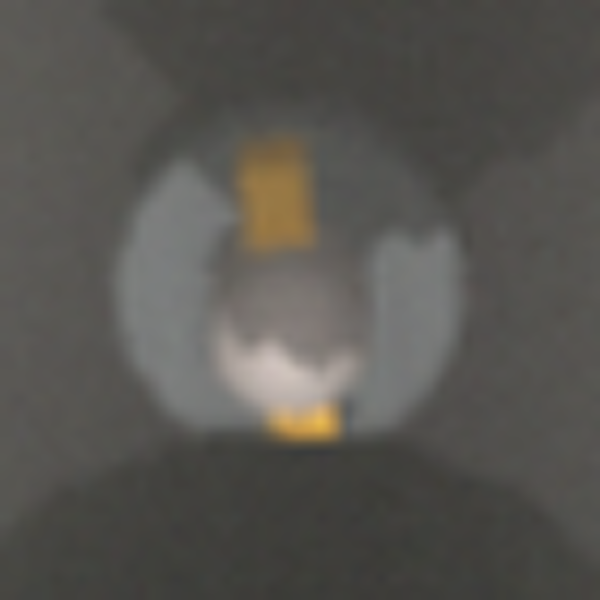

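The keys in the crop lean about 7° and the knob's line about 20° in the same sense, so the slot is about 13° short of the keys as planned. Go down onto the pin with a 1.3 mm correction.

{"op": "move_arm", "data": {"commands": [[1.3,0,10,0],[1.3,0,28,0],[1.3,0,45,0],[1.3,0,58,0],[1.3,0,66,0],[1.3,0,70,0],[1.3,0,70,0],[1.3,0,70,0]]}}

```text
time: 9.72
tcp_pos: [0.575, -0.1838, 0.1239]
tool_rot: [0.001, 0.395, 0.919, 0.0]
force: [0.5, 0.3, -1.1]
finger_gap: 0.4
```

{"op": "move_arm", "data": {"commands": [[0,0,2,0],[0,0,4,0],[0,0,6,0],[0,0,8,0],[0,0,8,0]]}}

```text
time: 10.35
tcp_pos: [0.5748, -0.1837, 0.1155]
tool_rot: [0.001, 0.395, 0.919, 0.0]
force: [-0.5, 0.4, -1.0]
finger_gap: 0.398
```

The underside is below the pin tip and there's no force, so the pin is in the bore. Continue until it touches the keys.

{"op": "move_arm", "data": {"commands": [[0,0,1,0],[0,0,2,0],[0,0,3,0],[0,0,4,0],[0,0,5,0],[0,0,5,0]]}}

```text
time: 11.1
tcp_pos: [0.5749, -0.1837, 0.1106]
tool_rot: [0.001, 0.395, 0.919, 0.0]
force: [0.1, -0.4, -1.3]
finger_gap: 0.398
```

{"op": "move_arm", "data": {"commands": [[0,0,0.7,0],[0,0,1.4,0],[0,0,2,0],[0,0,2,0]]}}

```text
time: 11.6
tcp_pos: [0.5751, -0.1838, 0.1101]
tool_rot: [0.002, 0.395, 0.919, 0.0]
force: [-2.2, 0.2, 5.2]
finger_gap: 0.4
```

It's touching the keys with about 6 N. Turn slowly clockwise under light pressure.

{"op": "move_arm", "data": {"commands": [[0,0,1.5,1],[0,0,1.5,2],[0,0,1.5,3],[0,0,1.5,4],[0,0,1.5,5],[0,0,1.5,6],[0,0,1.5,7],[0,0,1.5,8]]}}

```text
time: 12.6
tcp_pos: [0.5747, -0.1841, 0.1096]
tool_rot: [0.002, 0.458, 0.889, -0.0]
force: [-3.3, 0.0, 5.0]
finger_gap: 0.396
```

{"op": "move_arm", "data": {"commands": [[0,0,1.5,1],[0,0,1.5,2],[0,0,1.5,3],[0,0,1.5,4],[0,0,1.5,4]]}}

```text
time: 13.22
tcp_pos: [0.5746, -0.184, 0.1077]
tool_rot: [0.001, 0.489, 0.872, 0.0]
force: [0.9, 1.6, -1.9]
finger_gap: 0.402
```

It dropped and the force is gone. Lower it to the seat.

{"op": "move_arm", "data": {"commands": [[0,0,1,0],[0,0,2,0],[0,0,3,0],[0,0,4,0],[0,0,4.5,0],[0,0,4.5,0]]}}

```text
time: 13.98
tcp_pos: [0.5747, -0.184, 0.1032]
tool_rot: [0.001, 0.489, 0.872, 0.0]
force: [1.6, 1.1, -0.2]
finger_gap: 0.402
```

{"op": "move_arm", "data": {"commands": [[0,0,0.5,0],[0,0,1.2,0],[0,0,2,0],[0,0,2,0]]}}

```text
time: 14.48
tcp_pos: [0.5748, -0.1841, 0.1025]
tool_rot: [0.002, 0.489, 0.872, 0.0]
force: [-0.8, 1.9, 5.4]
finger_gap: 0.403
```

```bash
python3 - <<'E'
from h import *
s,M,y=pose();print(s['time'],s['tcp_pos'],s['force'],s['moment'],s['finger_gap'],'yaw',y)
p,d=viewer.read_camera('wrist'); cv2.imwrite('pics/wrist5.png',cv2.resize(p,(784,588)))
q,_=viewer.read_camera('side');cv2.imwrite('pics/side5.png',cv2.resize(q[140:240,240:370],(780,600)))
E
```

```text
14.475 [ 0.57481542 -0.18407505  0.10252795] [-0.83484809  1.92246898  5.37177958] [ 0.36138315  0.12699072 -0.00297717] 0.4028580040989005 yaw 121.45983614182032
```

View pics/wrist5.png

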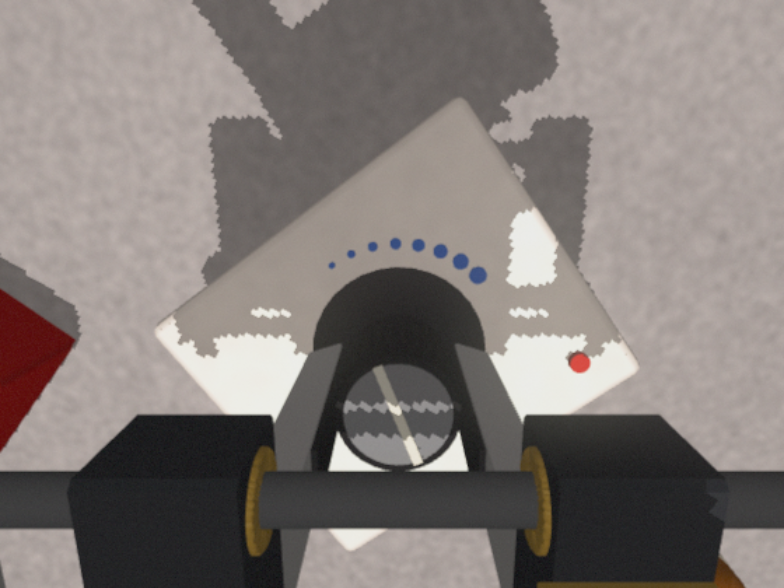

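View pics/side5.png

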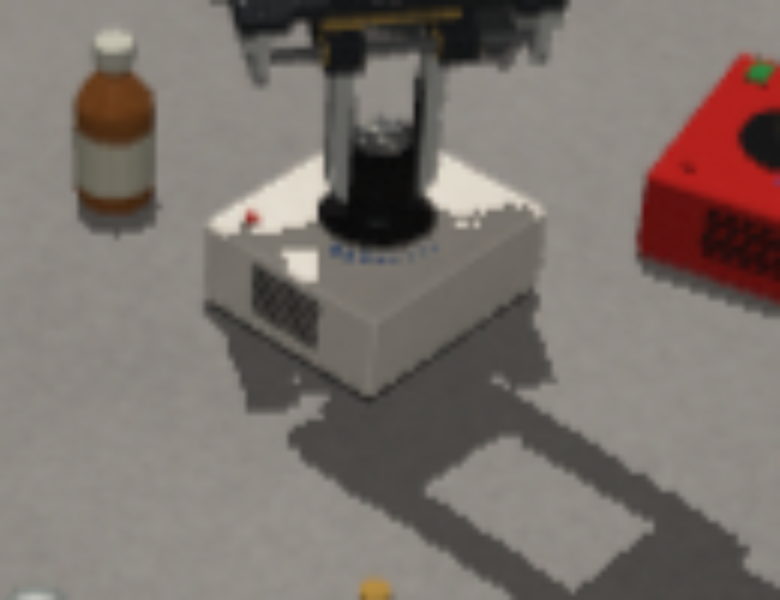

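The knob is fully home: contact is 8 mm lower, which matches the key height, and the line sits at 141.7° against 142° for the keys. Now turn it clockwise, watching force and moment, and compensating for the ~1.3 mm offset between the grasp and the knob axis.

{"op": "move_arm", "data": {"commands": [[0,0.1,0,3],[0,0.1,0,6],[0,0.2,0,9],[0,0.3,0,12],[0,0.3,0,15],[-0.1,0.4,0,18],[-0.1,0.5,0,21],[-0.1,0.5,0,24],[-0.2,0.6,0,27],[-0.2,0.7,0,30]]}}

```text
time: 15.82
tcp_pos: [0.5753, -0.1834, 0.1026]
tool_rot: [0.001, 0.698, 0.716, 0.001]
force: [-0.6, 3.0, 1.4]
finger_gap: 0.405
```

```bash
python3 - <<'E'
from h import *
s,M,y=pose();print(s['time'],s['tcp_pos'],s['force'],s['moment'],s['finger_gap'],'yaw',y,s['joint_pos'])
p,d=viewer.read_camera('wrist'); cv2.imwrite('pics/wrist6.png',cv2.resize(p,(784,588)))
E
```

```text
15.825 [ 0.57526255 -0.18343221  0.10258713] [-0.61223377  2.95879829  1.35435596] [ 0.40678347 -0.02264257  0.12830745] 0.4051776431571374 yaw 91.39647676061188 [-4.02686146e-01  2.60301433e-01  1.42728572e+00  2.48895608e-04
  1.45120287e+00 -4.27089854e-01]
```

View pics/wrist6.png

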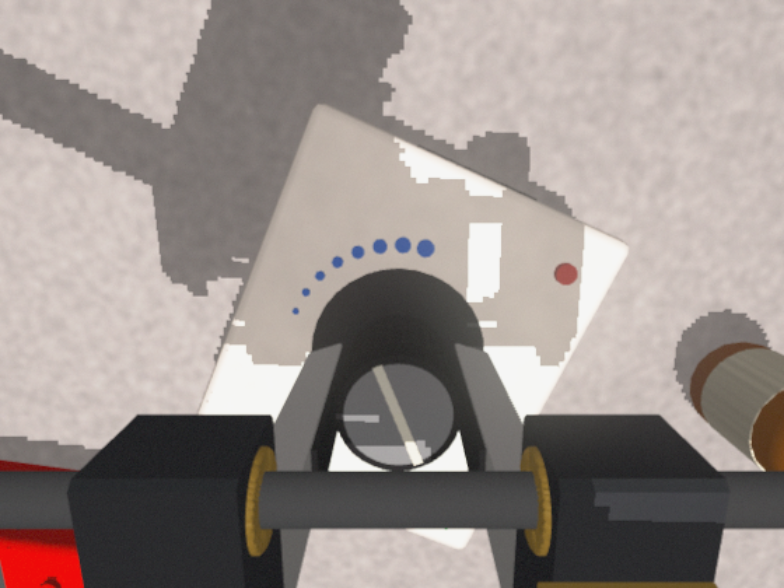

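The moment is 0.128 N m, which matches the shaft's friction, and the line hasn't slipped in the grip. Continue.

{"op": "move_arm", "data": {"commands": [[0,0.1,0,3],[0,0.1,0,6],[0,0.2,0,9],[0,0.3,0,12],[0,0.3,0,15],[-0.1,0.4,0,18],[-0.1,0.5,0,21],[-0.1,0.5,0,24],[-0.2,0.6,0,27],[-0.2,0.7,0,30]]}}

```text
time: 17.12
tcp_pos: [0.5756, -0.1836, 0.1026]
tool_rot: [0.001, 0.86, 0.51, 0.001]
force: [-1.3, 1.0, 2.3]
finger_gap: 0.4
```

```bash
python3 - <<'E'
from h import *
s,M,y=pose();print(s['time'],s['tcp_pos'],s['force'],s['moment'],s['finger_gap'],'yaw',y,s['joint_pos'])
E
```

```text
17.125 [ 0.57557723 -0.18356539  0.10258173] [-1.34536404  1.00963538  2.33450691] [0.3311805  0.11520085 0.10778803] 0.39966902918474784 yaw 61.29493291148592 [-4.02515935e-01  2.61679986e-01  1.42558732e+00 -6.52851208e-05
  1.45243559e+00  9.84897597e-02]
```

{"op": "move_arm", "data": {"commands": [[0,0,0,1],[0,0.1,0,2],[0,0.1,0,3],[0,0.1,0,4],[0,0.1,0,5]]}}

```text
time: 17.75
tcp_pos: [0.5756, -0.1836, 0.1026]
tool_rot: [0.001, 0.882, 0.471, 0.001]
force: [0.0, 1.8, 1.2]
finger_gap: 0.399
```

```bash
python3 - <<'E'
from h import *
s,M,y=pose();print(s['time'],s['force'],s['moment'],'yaw',y)
E
```

```text
17.75 [0.01229004 1.80529524 1.21825669] [ 0.3476649  -0.00831457  0.16930736] yaw 56.23857570508914
```

{"op": "move_arm", "data": {"commands": [[0,0,0,1],[0,0.1,0,2],[0,0.1,0,3]]}}

```text
time: 18.12
tcp_pos: [0.5756, -0.1836, 0.1026]
tool_rot: [0.001, 0.894, 0.448, 0.0]
force: [0.1, 1.4, 2.4]
finger_gap: 0.401
```

```bash
python3 - <<'E'
from h import *
s,M,y=pose();print(s['time'],s['force'],s['moment'],'yaw',y)
E
```

```text
18.125 [0.06572598 1.3682777  2.40470109] [0.30130356 0.17106905 0.14183087] yaw 53.1737337893116
```

{"op": "move_arm", "data": {"commands": [[0,0,0,1],[0,0,0,1.5]]}}

```text
time: 18.38
tcp_pos: [0.5757, -0.1837, 0.1026]
tool_rot: [0.001, 0.9, 0.435, 0.001]
force: [0.6, 1.9, 2.1]
finger_gap: 0.399
```

```bash
python3 - <<'E'
from h import *
s,M,y=pose();print(s['time'],s['force'],s['moment'],'yaw',y)
i=viewer.camera_info('wrist')
p,d=viewer.read_camera('wrist'); cv2.imwrite('pics/wrist7.png',cv2.resize(p,(784,588)))
E
```

```text
18.375 [0.57884571 1.8743533  2.13661123] [0.29486465 0.03930772 0.15616902] yaw 51.632612598242325
```

View pics/wrist7.png

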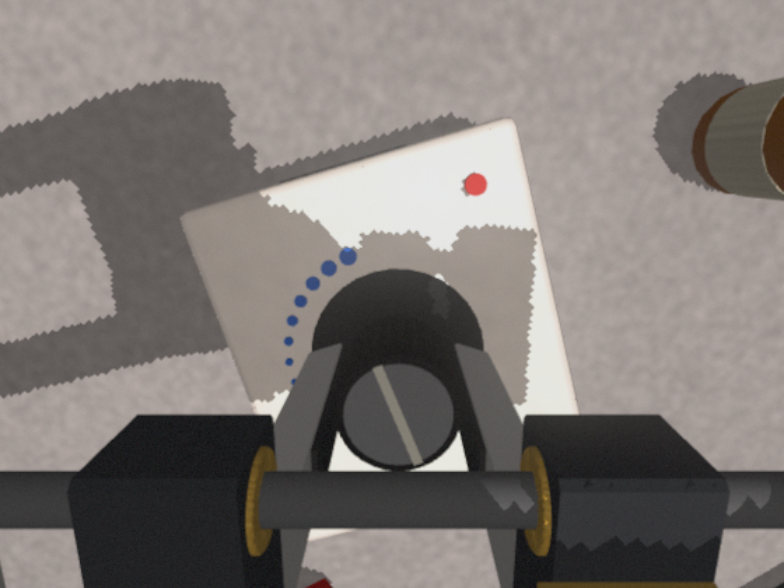

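The line's at about 72° and the stop is expected around 72° ± 2. The moment is still at friction level, so I'll creep on.

{"op": "move_arm", "data": {"commands": [[0,0,0,0.8],[0,0,0,1.5],[0,0,0,1.5]]}}

```text
time: 18.8
tcp_pos: [0.5756, -0.1837, 0.1026]
tool_rot: [0.001, 0.906, 0.424, 0.0]
force: [-1.2, 2.8, 2.3]
finger_gap: 0.401
```

```bash
python3 - <<'E'
from h import *
s,M,y=pose();print(s['time'],s['force'],s['moment'],'yaw',y)
E
```

```text
18.8 [-1.19723157  2.7565078   2.25215689] [0.27336911 0.05111114 0.10621746] yaw 50.11930670237793
```

{"op": "move_arm", "data": {"commands": [[0,0,0,0.8],[0,0,0,1.5],[0,0,0,1.5]]}}

```text
time: 19.18
tcp_pos: [0.5757, -0.1837, 0.1026]
tool_rot: [0.001, 0.911, 0.412, 0.001]
force: [-0.9, 0.9, 1.3]
finger_gap: 0.399
```

```bash
python3 - <<'E'
from h import *
s,M,y=pose();print(s['time'],s['force'],s['moment'],'yaw',y)
E
```

```text
19.175 [-0.89054152  0.86290397  1.26100879] [0.25915542 0.10065656 0.07696173] yaw 48.60630717498597
```

{"op": "move_arm", "data": {"commands": [[0,0,0,0.8],[0,0,0,1.5],[0,0,0,1.5]]}}

```text
time: 19.55
tcp_pos: [0.5757, -0.1837, 0.1026]
tool_rot: [0.001, 0.917, 0.4, 0.001]
force: [0.9, 0.8, 0.7]
finger_gap: 0.399
```

```bash
python3 - <<'E'
from h import *
s,M,y=pose();print(s['time'],s['force'],s['moment'],'yaw',y)
i=viewer.camera_info('wrist')
p,d=viewer.read_camera('wrist'); cv2.imwrite('pics/wrist8.png',p);cv2.imwrite('pics/crop8.png',np.hstack([cv2.resize(p[250:340,235:335],(390,351)),cv2.resize(cv2.resize(cv2.imread('pics/wrist6.png'),(560,420))[250:340,235:335],(390,351))]))
E
```

```text
19.55 [0.88724344 0.83766389 0.73636306] [0.28695271 0.08362648 0.2274982 ] yaw 47.1070375873486
```

View pics/crop8.png

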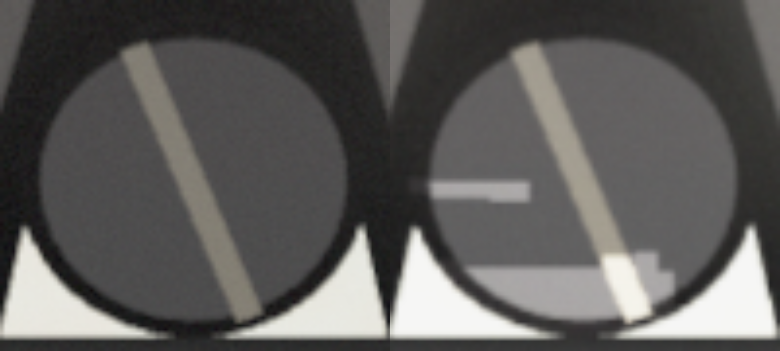

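The moment jumped to 0.23 N m, so this is probably the stop. I'll confirm with one more very small nudge.

{"op": "move_arm", "data": {"commands": [[0,0,0,0.5],[0,0,0,1]]}}

```text
time: 19.85
tcp_pos: [0.5757, -0.1837, 0.1026]
tool_rot: [0.001, 0.92, 0.391, 0.001]
force: [-0.3, 1.0, 1.7]
finger_gap: 0.402
```

```bash
python3 - <<'E'
from h import *
m=[]
for k in range(4):
    s,M,y=pose();m.append(s['moment'][2]); viewer.read_camera('side')
s,M,y=pose();print(s['time'],s['force'],m,'yaw',y)
E
```

```text
20.05 [-0.65152996  1.02318758  2.56171511] [np.float64(0.3532122868092461), np.float64(0.3207734940500884), np.float64(0.25735263184032436), np.float64(0.28234779560360596)] yaw 46.11613928606823
```

The moment held at about 0.3 N m against 0.12 friction, so it's at the stop. Let go and rise.

{"op": "move_arm", "data": {"commands": [[0,0,0,0],[0,0,0,0],[0,0,0,0],[0,0,0,0]], "jaw": 0.65}}

```text
time: 20.55
tcp_pos: [0.5756, -0.1838, 0.1025]
tool_rot: [0.001, 0.92, 0.392, 0.0]
force: [0.3, 0.0, -0.4]
finger_gap: 0.65
```

{"op": "move_arm", "data": {"commands": [[0,0,-5,0],[0,0,-15,0],[0,0,-35,0],[0,0,-60,0],[-5,0,-90,0],[-15,0,-120,0],[-20,0,-130,0],[-20,0,-130,0],[-20,0,-130,0]]}}

```text
time: 21.68
tcp_pos: [0.5612, -0.1977, 0.2308]
tool_rot: [-0.0, 0.92, 0.392, -0.0]
force: [-0.3, 0.1, -0.7]
finger_gap: 0.653
```

```bash
python3 - <<'E'
from h import *
import pickle
s,M,y=pose();print(s['time'],s['tcp_pos'],s['force'],y)
i=viewer.camera_info('wrist');pickle.dump(i,open('info9.pkl','wb'))
p,d=viewer.read_camera('wrist'); cv2.imwrite('pics/wrist9.png',p); cv2.imwrite('pics/wrist9b.png',cv2.resize(p,(784,588)));np.save('d9.npy',d)
q,_=viewer.read_camera('side');cv2.imwrite('pics/side9.png',cv2.resize(q[140:240,240:370],(780,600)))
for o in spotter.pinpoint('wrist','knob_center'):
    r,c=o['centre'][0]*420,o['centre'][1]*560
    w=onplane('wrist',r,c,.09,i);print(o['score'],r,c,w,'top z',px2w('wrist',r,c,d[int(r),int(c)],i))
E
```

```text
21.675 [ 0.56116278 -0.19769672  0.23081799] [-0.28987823  0.11967647 -0.70252665] 46.112296996282666
0.74 183.582 284.42400000000004 [ 0.57552558 -0.18379229  0.09      ] top z [ 0.57844348 -0.1807354   0.11384373]
```

View pics/wrist9b.png

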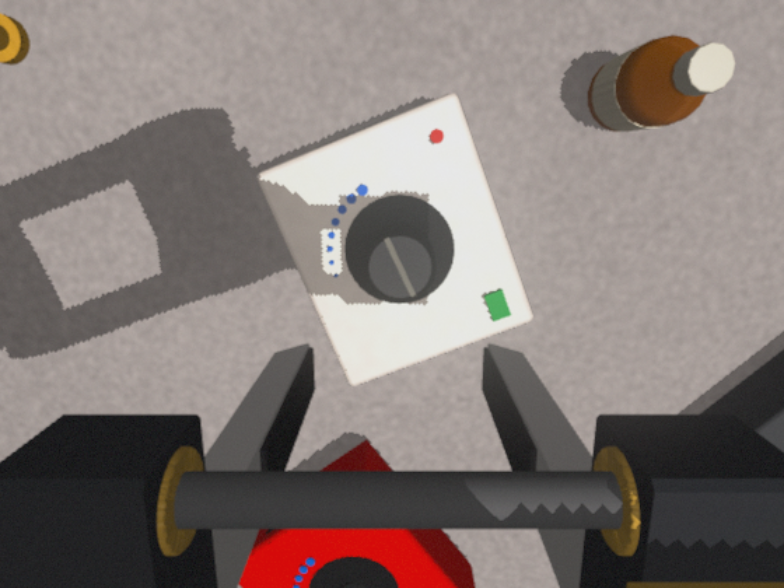

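View pics/side9.png

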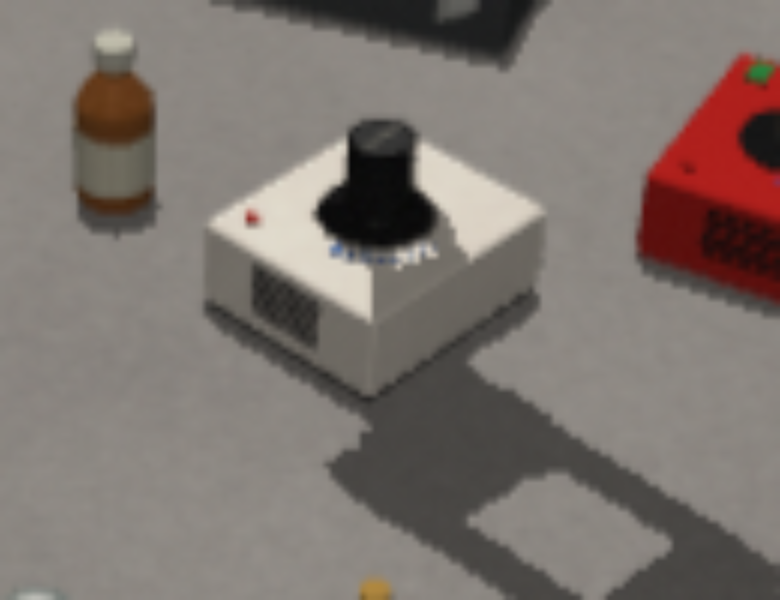

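```bash
python3 - <<'E'
from h import *
import pickle
i=pickle.load(open('info9.pkl','rb'))
for n,a,b,z in [('line',(388,239),(412,296),.112),('L',(260,175),(352,384),.06),('R',(456,95),(532,319),.06)]:
    A,B=[onplane('wrist',r/1.4,c/1.4,z,i) for c,r in (a,b)];e=A-B;print(n,np.degrees(np.arctan2(e[1],e[0])),np.linalg.norm(e))
p=cv2.imread('pics/wrist9.png')
d=np.load('d9.npy')
print('top', [px2w('wrist',r,c,d[r,c],i)[2].round(4) for r,c in [(188,280),(195,284),(185,292)]],'box',px2w('wrist',100,300,d[100,300],i)[2])
cv2.imwrite('pics/crop9.png',cv2.resize(p[160:225,250:325],(690,598),interpolation=cv2.INTER_CUBIC))
E
```

```text
line 68.64897907311304 0.033024496670971536
L 67.25121205688748 0.14476781239757694
R 67.36652864101718 0.14491192005177547
top [np.float64(0.1132), np.float64(0.1129), np.float64(0.1123)] box 0.06052860239938739
```

View pics/crop9.png

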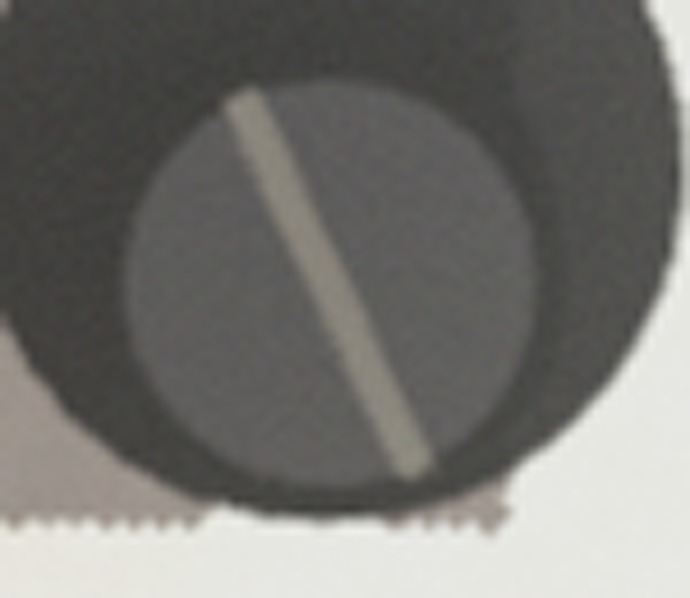

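The knob's top is at 0.1125 m against an expected 0.112, so it's fully home. The line is within about 1.5° of the box's y axis, and the gripper is clear. Handing in.

```bash
python3 -c "
from bench import bot,status
print(status.state()['time']);print(bot.hand_in())"
```

```text
21.825
the job is handed in; nothing more can be done
None
```

The knob is fully home on the white box's shaft, turned clockwise to its stop and released, and the job is handed in at 21.8 s. I pushed it on with about 6 N and turned it slowly clockwise until it dropped over the keys. At the stop I nudged it until the moment held at 0.26–0.35 N m, against about 0.12 N m while turning.

**Last checks:**
- **Seating:** the top of the knob measured 0.1125 m, against 0.112 m expected when home.
- **Line:** it lies within about 1.5° of the box's y axis.
- **Gripper and bystanders:** the gripper is open about 13 cm above where it held the knob, with no force on it. I touched none of the other loose things; the bottle and both boxes look undisturbed, but I didn't re-photograph the whole bench.

**One disagreement:** the line reads about 1.55 rad clockwise, a little past the 1.5 rad expected from the 1.4 rad stop plus 0.1 rad of play. That is within a few degrees, and I relied on the rise in moment as the sign of the stop.

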